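Change over from headphones to speakers

TASK

Change the desk amplifier over from headphones to speakers: lift the headphones off it and hang them by their band on the headphone stand, without knocking the speakers or the chest, then turn the volume knob down to its stop, and only then flip the toggle across to its other side. Finally turn the volume up exactly three clicks from the stop, never further, and leave everything else on the desk where it was.

Things in the scene. Friction and masses are not known exactly. Their poses are not given: they have to be found in the camera images.
- amp: Desk amplifier: black box 150 (x) x 100 (y) x 46 mm high, fixed. Origin under its centre; its front, with the sockets, looks along its own -x (roughly to the robot), its +y is its left. On its top, on the centre line: the volume knob (axis 40 mm in front of the centre) and the toggle switch (pivot 30 mm behind the centre).
- volume (a joint): Angle of the volume knob (rad): 0 = lower stop (fully anticlockwise seen from above); grows as it is turned clockwise (louder), to 5.76 at the upper stop. 12 positions marked by white dots, one click every 30 degrees (0.5236 rad); it springs into the nearest when let go; about 0.2 N m turns it over a click. Three clicks up from the stop is 1.571. It starts 2 to 6 clicks up.
- volume_grip (a point): On the knob's vertical axis, 64 mm above the desk, the middle of its grip. The knob is a round knurled silver cylinder of 50 mm diameter from 48 to 76 mm above the desk (2 mm to 30 mm above the amplifier's top), fixed in place but free to turn.
- volume_mark (a point): Outer end of the black pointer line on the knob's top, 25 mm from its axis, 76 mm above the desk. It turns with the knob; with the knob at its stop it points 165 degrees anticlockwise (seen from above) from the amplifier's +x, that is to the front, just left of the middle.
- toggle (a joint): Angle of the toggle lever (rad): 0 = leaning to the amplifier's left (+y), headphones; 0.8 = leaning to its right (-y), speakers; it swings across the amplifier's y and snaps to either end past the upright middle (0.4). Pushing it over takes 1 to 2 N. It starts at 0.
- toggle_tip (a point): Centre of the ball (12 mm diameter) at the end of the silver toggle lever, 34 mm from the pivot, which lies 52 mm above the desk. The lever leans 0.4 rad from upright at either end, which puts the ball 13 mm to the side and 83 mm above the desk.
- headphones: Black rigid headphones, 0.26 kg, standing on their cups astride the amplifier. Origin midway between the cups' undersides; y cup to cup (188 mm overall, 120 mm between pads), z up (191 mm high), x fore-aft (same both ways). Cups 58 (x) x 34 x 78 mm high. Band: strap 30 mm wide (x), 16 mm thick, level for 28 mm at its crown: take it there from above, fingers closing along x.
- headphones_band (a point): Middle of the underside of the band at its crown, 175 mm above the headphones' origin.
- stand: Headphone stand, fixed: round weighted base of 100 mm diameter and 14 mm height, a 15 mm post, and on top a brown level saddle. Origin under the base.
- stand_saddle (a point): Middle of the top of the saddle, 225 mm above the desk. The saddle is 70 mm long along the stand's x, 34 mm wide (y; its flat top 26 mm) and has no lips. The band goes across it, its crown on the middle, with the cups hanging on either side (towards the stand's +y and -y), either way round.
- speaker_left: Small speaker, dark wood, 95 x 95 x 167 mm high, fixed at the back left; origin under its centre.
- speaker_right: Its twin, fixed at the back right.
- chest: Brown two-drawer desk chest, 161 (x) x 248 (y) x 115 mm high, fixed at the back middle; a notebook on it reaches 132 mm, a pen in the middle of that 147 mm (within 55 mm of the centre in x, 100 mm in y). Origin under its centre.
- phone: Black phone lying in front of the amplifier, 146 (x) x 71 x 8 mm. Leave alone.
- stapler: Black stapler, 150 (x) x 38 x 50 mm, standing between the amplifier and the stand. Leave alone.
- mouse: Black mouse, 104 (x) x 62 x 45 mm, in front of the stand. Leave alone.
- sticky_notes: Yellow note pad, 75 x 75 x 16 mm, in front of the stand. Leave alone.
- eraser: Blue and white eraser, 21 x 45 x 12 mm. Leave alone.
- rubber_stamp: Wooden hand stamp, 26 x 50 x 66 mm high, at the left edge. Leave alone.
- stamp_pad: Red ink pad tin, 62 x 92 x 16 mm, at the left edge. Leave alone.
Not all that is in view belongs to the job. Leave any red look-alike of the stand alone.

How it is judged:
On the way, in this order (a step that is already met when the one before it is completed fails the run):
1. the headphones hang on the stand by their band, released and still (x of headphones_band in the frame of stand_saddle between -0.02 and 0.02 m and y of headphones_band in the frame of stand_saddle between -0.02 and 0.02 m and z of headphones_band in the frame of stand_saddle between -0.006 and 0.01 m and angle between headphones's own z axis and vertical below 0.2 rad and linear speed of headphones below 0.03 m/s and angular speed of headphones below 0.3 rad/s and contact force between headphones and the fingers below 0.1 N), for 0.2 s.
2. the volume knob is at its lower stop, with the toggle still on the headphones' side (value of joint volume below 0.08 rad and value of joint toggle below 0.2 rad), for 0.2 s.
3. the toggle is flipped to the speakers' side with the knob still at its stop (value of joint toggle above 0.65 rad and value of joint volume below 0.2 rad), for 0.2 s.
4. the volume knob is turned up three clicks from the stop (value of joint toggle above 0.65 rad and value of joint volume between 1.4208 and 1.7208 rad), for 0.2 s.
At the end, for the whole second after the job is handed in: The headphones hang still on the saddle (crown of the band within 20 mm of its middle each way, upright within 0.2 rad); the toggle leans fully to the speakers' side (over 0.65 of 0.8 rad); the volume knob rests three clicks from the stop (1.571 rad, within 0.15) (all of step 1 and all of step 4 and velocity of joint volume between -0.05 and 0.05 rad/s); the robot touches nothing.
It fails at once if the volume goes past the third click (by more than 0.35 rad) with the speakers switched on (value of joint toggle above 0.65 rad and value of joint volume above 1.9208 rad).
It fails at once if the toggle is thrown while the volume is up (value of joint toggle between 0.3 and 0.5 rad and value of joint volume above 0.3 rad).
It fails at once if the headphones knock a speaker or the chest (over 5 N) (contact force between headphones and speaker_left above 5 N or contact force between headphones and speaker_right above 5 N or contact force between headphones and chest above 5 N).
It fails at once if another thing on the desk is moved by more than 15 mm (distance of any of phone, stapler, mouse, sticky_notes, eraser, rubber_stamp, stamp_pad from where it was at the start of the episode above 0.015 m).
It also fails if it takes over 72 s, if anything falls off the work surface, if the arm or the gripper's body presses on something with over 40 N, if the wrist force passes 120 N, or if a joint passes its speed limit or range.

ROBOT

A 7-joint arm with a two-finger parallel gripper is mounted at the origin on the work surface; the furniture and walls round the work are solid. World frame = base frame: x ahead of the robot, y to its left, z up, the work surface at z = 0. Lengths are in m, angles in rad, forces in N, time in s.
With the tool pointing down it reaches from about 0.425 to 0.925 m from the base axis. Payload 6.8 kg.
Tool frame: the origin (TCP) lies on the centre line of the jaws, within the pads' length; the fingertips stand 25 mm ahead of it and the grasp point (between the pads) lies 6 mm ahead of it; z points along the fingers, y is the line along which they close (so a half turn about z gives the same grasp; the last joint's range is limited). The gripper opens to 85 mm and grips with 20 to 120 N. Pads are 22 mm wide; open, the fingers measure 114 mm over their backs; the gripper's body (76 mm by 85 mm) begins 54 mm behind the grasp point. The pads swing forward as they close: fully open they stand 13 mm farther back than shut.
Start: joints at [1.17, 0.477, 0.022, 1.555, -0.011, 1.109, -0.083], TCP at [0.195, -0.646, 0.256] pointing down, gripper open.
Joint ranges: [-2.96, 2.96], [-0.34, 2.1], [-1.41, 1.46], [0.24, 2.44], [-1.37, 4.51], [0.17, 1.92], [-2.96, 2.96]. Speed limits (rad/s): [2.39, 2.39, 3.14, 3.14, 3.14, 3.14, 3.14].

INTERFACE

Orientations are given as a rotation vector (axis times angle).
In Python, from bench import status, imaging, workorder gives the robot as it stands.
- The arm moves only by the tool send_rows, never from a script. Its argument "steps" is a list of rows, each an object of numbers: "dx", "dy", "dz": the shift along the tool's x, y, z in cm; "yaw": the turn about the tool's z in degrees; "gripper": the opening, from 0 (shut) to 1 (fully open). A call has 1 to 5 rows; each row is the pose to reach, as a shift and turn from the pose commanded when the call began, along the tool's axes at that moment; what a row does not reach only later rows make up. A row lasts 1/8 s, in which the tool goes at most 62.5 mm and 10.7 degrees, less where a joint would pass 70% of its speed; a pose out of reach is approached as far as the arm can. A call with a gripper value outside its range is refused whole. The fingers move at their own pace and stop on an object; "force" is the grip in N (left out, the last holds). Time passes only in rows, so rows that repeat a pose let the fingers close. It gives the time, the measured TCP pose, the force, the opening and the grip force at its end, in the units of the state.
- status.get_obs(): the state, without advancing time (a new reading comes with each control period).
- imaging.grab_frame(name): name is "scene" or "top"; returns a dict with "color" (480x640x3 uint8, red, green, blue), "depth" (480x640 float32, m along the optical axis (not along the pixel's ray), 0 where there is no reading), "K" (3x3 intrinsics, pixels), "R" (3x3) and "t" (3): a world point X has camera coordinates R X + t. Camera axes: x right, y down, z forward; pixel columns grow to the right and rows downward; lengths in m; the calibration is good to about 2 mm. A picture is of the moment at which its call begins.
- workorder.hand_in(): hands the job in; it is judged then, once.
The state is a dict: "clock": time; "joints": joint angles; "qvel": joint speeds; "tau": joint torques, N m; "tcp_pos": TCP position; "orientation": TCP orientation; "contact_force": force on the tool from outside, world axes, zero at the start; "moment": the same for the moment, N m; "grip_width": finger opening in m; "gripper_force": force on a finger pad.
Only numpy, scipy, OpenCV 4.12 (cv2) and the standard library are available. Lean on these libraries where they do the work, as an engineer would, in place of code of your own. Each camera call takes 0.05 s, during which the arm holds its last target. There are 200 camera calls.

## Working session

There is one attempt and no reset: what is moved stays moved. The work goes in short steps, Python scripts to look and compute and a tool call to move; the robot and the scene stay as the last step left them, time stands still between calls to the robot, and variables do not carry over. Pictures are saved under pics/ and viewed, at most 10 in all, crops included, and the job is handed in when it is done.

Besides the shell and the picture viewer there is one more tool, called by a JSON object that holds its "api" and its "payload". send_rows: Moves the arm, as the interface text tells. Its arguments: {"type":"object","properties":{"steps":{"type":"array"},"force":{"type":"number"}},"required":["steps"]}

```bash
ls; mkdir -p pics
python3 - <<'E'
from bench import status, imaging
import cv2, numpy as np, pickle
o=status.get_obs(); print({k:np.round(v,3) for k,v in o.items()})
for n in("scene","top"):
    f=imaging.grab_frame(n); pickle.dump(f,open(f"{n}0.pkl","wb"))
    cv2.imwrite(f"pics/{n}0.png",f["color"][:,:,::-1]); print(n,f["K"],f["R"],f["t"])
E
```

```text
pics
{'clock': np.float64(0.0), 'joints': array([ 1.17 ,  0.478,  0.022,  1.556, -0.012,  1.109, -0.083]), 'qvel': array([ 0.001,  0.001,  0.001, -0.001,  0.   , -0.002, -0.001]), 'tau': array([-0.0000e+00, -5.9644e+01,  1.6080e+00, -2.8119e+01,  1.2000e-02,
        9.0000e-03,  0.0000e+00]), 'tcp_pos': array([ 0.195, -0.646,  0.255]), 'orientation': array([-3.106e+00, -4.580e-01,  1.000e-03]), 'contact_force': array([-0.14 ,  0.435, -0.032]), 'moment': array([0.027, 0.027, 0.002]), 'gripper_force': np.float64(0.0), 'grip_width': np.float64(0.085)}
scene [[477.76540248   0.         325.67125165]
 [  0.         477.76540248 227.81033657]
 [  0.           0.           1.        ]] [[-0.55027992 -0.83486877 -0.01364365]
 [-0.45005876  0.31032748 -0.8373434 ]
 [ 0.70330585 -0.45463281 -0.54650699]] [0.28619214 0.33959804 0.95042012]
top [[562.15514667   0.         322.32260238]
 [  0.         562.15514667 240.25328006]
 [  0.           0.           1.        ]] [[-0.10638315 -0.99432354 -0.001824  ]
 [-0.96852071  0.10403734 -0.22615009]
 [ 0.22505612 -0.02229198 -0.97409076]] [0.04035877 0.55070446 1.54796898]
```

View pics/scene0.png

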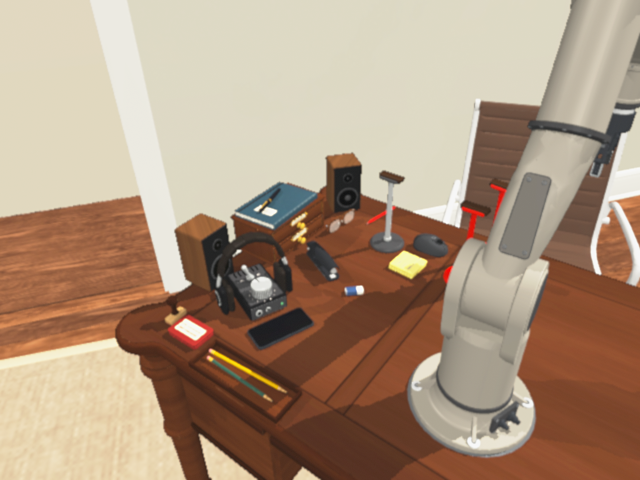

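View pics/top0.png

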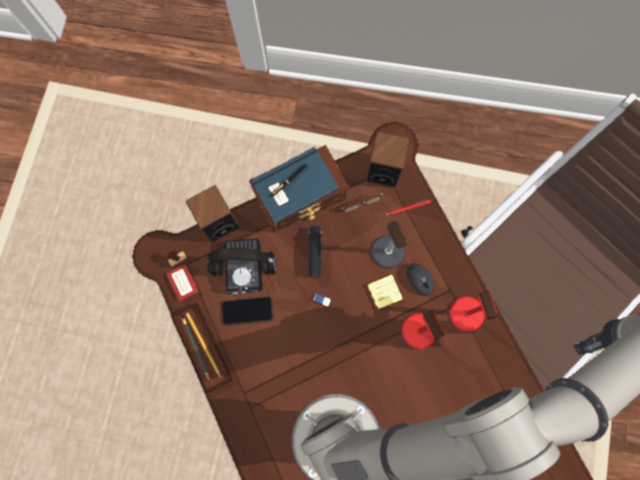

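The stand candidates in the top view are the grey base at (388,250) with a brown saddle at (397,234), and two red ones at (418,330) and (467,313). The grey one fits, since the red ones are look-alikes. I'll confirm it in a crop.

```bash
cat > h.py <<'E'
import numpy as np, cv2, pickle
def load(n): return pickle.load(open(n,"rb"))
def cloud(f):
    d=f["depth"]; v,u=np.indices(d.shape); K=f["K"]
    c=np.stack([(u-K[0,2])/K[0,0]*d,(v-K[1,2])/K[1,1]*d,d],-1)
    P=(c-f["t"])@f["R"]; P[d==0]=np.nan
    return P
def proj(f,X):
    c=np.atleast_2d(X)@f["R"].T+f["t"]; p=c@f["K"].T; return p[:,:2]/p[:,2:]
def rect(P):
    r=cv2.minAreaRect(P[:,:2].astype(np.float32)); return np.round(cv2.boxPoints(r),4).tolist(), np.round(r[0],4), np.round(r[1],4), round(r[2],1)
E
python3 - <<'E'
from h import *
for n in("top","scene"):
    f=load(n+"0.pkl"); P=cloud(f); C=f["color"].astype(int)
    z=P[...,2]
    v,u=np.indices(z.shape)
    def sel(u0,u1,v0,v1,z0,z1): return P[(u>=u0)&(u<u1)&(v>=v0)&(v<v1)&(z>z0)&(z<z1)]
    if n=="top":
        S=sel(375,415,210,260,.215,.24); H=sel(200,285,225,290,.15,.22); A=sel(215,270,230,300,.04,.05);Kn=sel(215,270,255,300,.07,.082);B=sel(365,410,228,275,.008,.02)
        sl=sel(180,240,180,245,.155,.18)
    else:
        S=sel(370,410,165,190,.215,.24); H=sel(210,300,225,300,.15,.22); A=sel(215,300,255,325,.04,.05);Kn=sel(240,280,270,305,.07,.082);B=sel(360,410,225,255,.008,.02);sl=sel(170,235,205,280,.155,.18)
    for nm,X in zip(("saddle","band","amp","knob","base","spkL"),(S,H,A,Kn,B,sl)):
        print(n,nm,len(X),np.round(X.mean(0),4) if len(X) else '', np.round(X[:,2].max(),4) if len(X) else '', rect(X) if len(X) else '')
f=load("top0.pkl"); c=f["color"][200:350,190:500,::-1]
cv2.imwrite("pics/crop1.png",cv2.resize(c,None,fx=2.58,fy=2.58,interpolation=cv2.INTER_CUBIC))
f=load("scene0.pkl"); 
cv2.imwrite("pics/crop2.png",cv2.resize(f["color"][220:330,205:305,::-1],None,fx=5.4,fy=5.4,interpolation=cv2.INTER_CUBIC))
E
```

```text
top saddle 315 [ 0.5099 -0.2073  0.2238] 0.2332 ([[0.47209998965263367, -0.20170000195503235], [0.48179998993873596, -0.23409999907016754], [0.5486999750137329, -0.21389999985694885], [0.5389999747276306, -0.18160000443458557]], array([ 0.5104, -0.2078]), array([0.0699, 0.0338]), 16.8)
top band 620 [0.5174 0.2206 0.1786] 0.1994 ([[0.4424000084400177, 0.1881999969482422], [0.5120000243186951, 0.14159999787807465], [0.6175000071525574, 0.29919999837875366], [0.5479000210762024, 0.3458000123500824]], array([0.5299, 0.2437]), array([0.1897, 0.0838]), 56.2)
top amp 920 [0.5057 0.2176 0.0456] 0.05 ([[0.42719998955726624, 0.14900000393390656], [0.6089000105857849, 0.13779999315738678], [0.6179999709129333, 0.2854999899864197], [0.43630000948905945, 0.29670000076293945]], array([0.5226, 0.2173]), array([0.148, 0.182]), 86.5)
top knob 313 [0.4767 0.2161 0.0757] 0.0819 ([[0.4449000060558319, 0.13619999587535858], [0.5192000269889832, 0.13619999587535858], [0.5192000269889832, 0.29159998893737793], [0.4449000060558319, 0.29159998893737793]], array([0.482 , 0.2139]), array([0.1554, 0.0743]), 90.
[... 1523 characters left out ...]
0.5422000288963318, 0.23010000586509705], [0.4738999903202057, 0.2736999988555908]], array([0.484 , 0.2143]), array([0.0894, 0.081 ]), 57.5)
scene base 464 [ 0.5004 -0.2023  0.0133] 0.0199 ([[0.41510000824928284, -0.21160000562667847], [0.5253999829292297, -0.2685999870300293], [0.5687999725341797, -0.18449999392032623], [0.4584999978542328, -0.12759999930858612]], array([ 0.492 , -0.1981]), array([0.0946, 0.1242]), 62.7)
scene spkL 1099 [0.6273 0.2847 0.1661] 0.1799 ([[0.49320000410079956, 0.2793000042438507], [0.5273000001907349, 0.1860000044107437], [0.7174999713897705, 0.2554999887943268], [0.6833999752998352, 0.34880000352859497]], array([0.6053, 0.2674]), array([0.2025, 0.0993]), 20.1)
```

View pics/crop1.png

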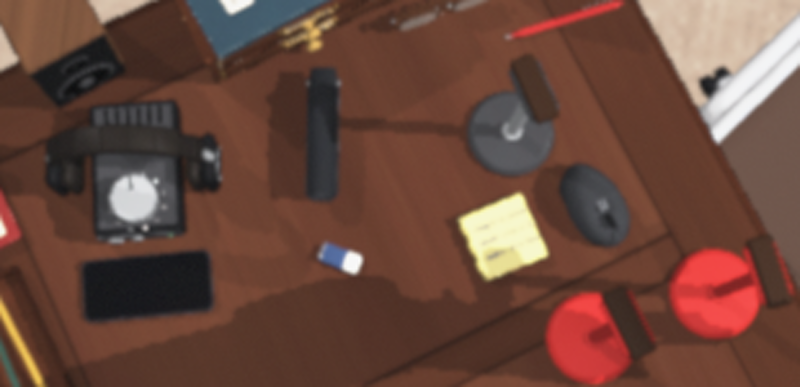

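View pics/crop2.png

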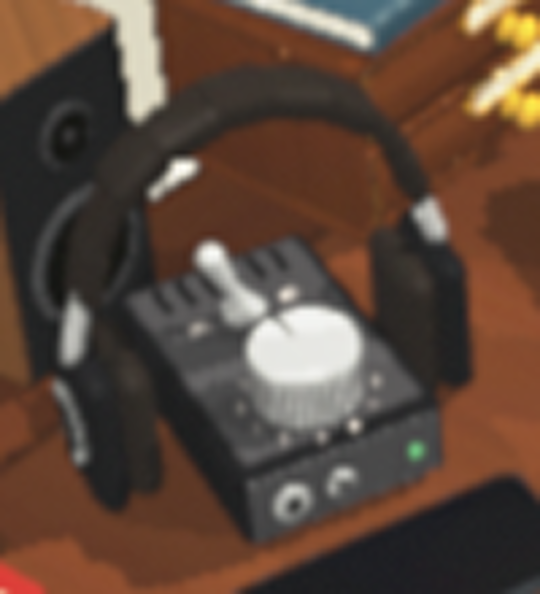

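The crops confirm the grey stand (base at crop 512,132). The headphones sit astride the amp with nothing around the band, and the knob pointer points roughly to the back. Next I'll refine the poses.

Run:
```python
from h import *
for n in("top","scene"):
    f=load(n+"0.pkl"); P=cloud(f); z=P[...,2]; C=f["color"].astype(int); v,u=np.indices(z.shape)
    g=cv2.cvtColor(f["color"],cv2.COLOR_RGB2GRAY)
    W=(abs(P[...,0]-.52)<.1)&(abs(P[...,1]-.22)<.13)
    for z0 in(.168,.18,.186):
        B=P[W&(z>z0)&(z<.2)]; B=B[B[:,0]<.585]
        r=rect(B); c,d=B.mean(0),np.linalg.svd(B[:,:2]-B[:,:2].mean(0))[2][0]
        print(n,"band",z0,len(B),np.round(c,4),"dir",round(np.degrees(np.arctan2(d[1],d[0]))%180,1),r[1:])
    k=W&(z>.068)&(z<.082)&(g>110)&(P[...,0]<.52); B=P[k]
    (c,rad)=cv2.minEnclosingCircle(B[:,:2].astype(np.float32)); print("knob",len(B),np.round(B.mean(0),4),np.round(c,4),round(rad,4))
    a=(W&(z>.038)&(z<.054)&(g<110)).astype(np.uint8); nl,l,s,cc=cv2.connectedComponentsWithStats(a); i=1+s[1:,4].argmax()
    print("amp",s[i],rect(P[l==i])[1:], np.round(P[l==i].mean(0),4))
    t=W&(z>.06)&(z<.1)&(P[...,0]>.51)&(P[...,0]<.58)&(abs(P[...,1]-.22)<.04)
    print("tog",[ (uu,vv,*np.round(P[vv,uu],3),g[vv,uu]) for vv,uu in zip(*np.where(t))][:45] if n=="scene" else t.sum())
    if n=="scene":  # amp corners
        pass
# ortho rectify at amp top z=0.076 (pointer) from both cameras
for n in("top","scene"):
    f=load(n+"0.pkl"); xs=np.linspace(.56,.40,320); ys=np.linspace(.30,.14,320)
    for zz in(.076,.046):
        X=np.stack(np.meshgrid(xs,ys,indexing="ij")+[np.full((320,320),zz)] if 0 else [*np.meshgrid(xs,ys,indexing="ij"),np.full((320,320),zz)],-1).reshape(-1,3)
        p=proj(f,X).reshape(320,320,2).astype(np.float32)
        im=cv2.remap(f["color"],p[...,0],p[...,1],cv2.INTER_CUBIC)
        cv2.imwrite(f"pics/o_{n}_{int(zz*1000)}.png",im[...,::-1])
a=[cv2.imread(f"pics/o_{n}_{k}.png") for n in("top","scene") for k in(76,46)]
cv2.imwrite("pics/ortho.png",cv2.resize(np.vstack([np.hstack(a[:2]),np.hstack(a[2:])]),(600,600)))
```

```text
top band 0.168 479 [0.5114 0.2171 0.1836] dir 85.7 (array([0.5121, 0.2188]), array([0.1171, 0.0318]), 85.5)
top band 0.18 325 [0.5115 0.218  0.1878] dir 85.1 (array([0.512 , 0.2181]), array([0.0824, 0.0318]), 86.3)
top band 0.186 216 [0.5119 0.2186 0.1901] dir 85.5 (array([0.5119, 0.219 ]), array([0.0789, 0.0307]), 83.1)
knob 244 [0.4695 0.2174 0.0761] [0.4852 0.1844] 0.0613
amp [225 260  37  33 744] (array([0.4792, 0.2179]), array([0.1004, 0.0935]), 87.9) [0.4781 0.2181 0.0463]
tog 0
scene band 0.168 487 [0.5072 0.224  0.182 ] dir 83.2 (array([0.5129, 0.2191]), array([0.1121, 0.0346]), 85.7)
scene band 0.18 304 [0.5082 0.2211 0.1865] dir 83.1 (array([0.5112, 0.2182]), array([0.0863, 0.0344]), 81.5)
scene band 0.186 165 [0.5097 0.22   0.1894] dir 81.7 (array([0.5103, 0.2178]), array([0.0577, 0.029 ]), 75.6)
knob 288 [0.4679 0.2192 0.0757] [0.5106 0.2186] 0.0904
amp [ 226  263   60   48 1105] (array([0.5078, 0.2172]), array([0.1007, 0.1541]), 88.2) [0.5019 0.2259 0.046 ]
tog [(np.int64(242), np.int64(265), np.float64(0.543), np.float64(0.231), np.float64(0.09), np.uint8(146)), (np.int
[... 3545 characters left out ...]
4(272), np.float64(0.537), np.float64(0.225), np.float64(0.069), np.uint8(163)), (np.int64(247), np.int64(272), np.float64(0.538), np.float64(0.222), np.float64(0.067), np.uint8(185)), (np.int64(248), np.int64(272), np.float64(0.534), np.float64(0.221), np.float64(0.07), np.uint8(183)), (np.int64(246), np.int64(273), np.float64(0.541), np.float64(0.224), np.float64(0.063), np.uint8(133)), (np.int64(247), np.int64(273), np.float64(0.537), np.float64(0.223), np.float64(0.065), np.uint8(167)), (np.int64(248), np.int64(273), np.float64(0.54), np.float64(0.219), np.float64(0.061), np.uint8(191)), (np.int64(249), np.int64(273), np.float64(0.54), np.float64(0.216), np.float64(0.06), np.uint8(192))]
```

View pics/ortho.png

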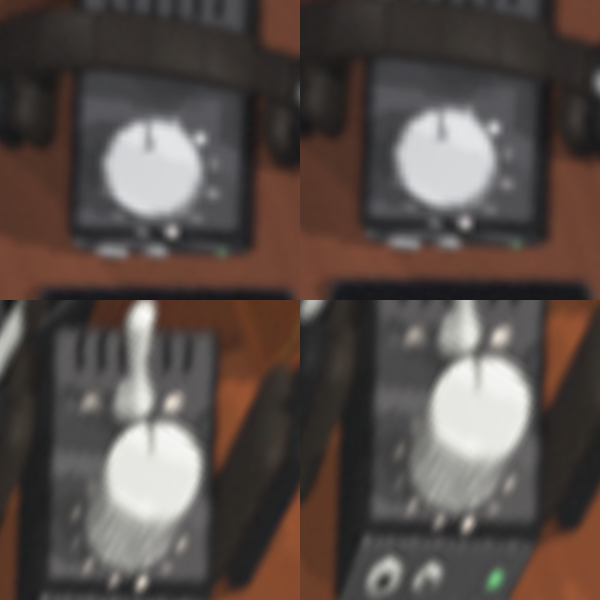

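```bash
cat >> h.py <<'E'
def go(x,y,z,ang,base=None):
    """rows values to reach TCP x,y,z with tool y (closing line) at world angle ang (deg); base=(x,y,z,ang) or now"""
    from bench import status
    from scipy.spatial.transform import Rotation as R
    o=status.get_obs(); M=R.from_rotvec(o["orientation"]).as_matrix(); p=np.array(o["tcp_pos"])
    a=np.degrees(np.arctan2(M[1,1],M[0,1]))
    if base is not None:
        p=np.array(base[:3]); a=base[3]; t=np.radians(a); Y=np.array([np.cos(t),np.sin(t),0]); Zt=np.array([0,0,-1.]); M=np.stack([np.cross(Y,Zt),Y,Zt],1)
    d=M.T@(np.array([x,y,z])-p)*100
    yw=-((ang-a+180)%360-180)
    print("dx dy dz yaw",np.round(d,2),round(yw,1),"| now",np.round(p,4),round(a,1),"F",np.round(o["contact_force"],1),"w",round(float(o["grip_width"]),4),"j7",round(float(o["joints"][6]),2),"t",round(float(o["clock"]),2))
E
python3 - <<'E'
from h import *
go(.195,-.646,.42,-73.2)
go(.45,-.46,.42,-50)
go(.56,-.10,.42,-30,(.45,-.46,.42,-50))
go(.512,.2186,.30,-4.5,(.56,-.10,.42,-30))
f=load("scene0.pkl");P=cloud(f);m=(np.hypot(P[...,0]-.195,P[...,1]+.646)<.075)&(P[...,2]>.2)
v,u=np.where(m); B=P[m]; print(len(B)); i=B[:,2].argsort()[:25]; print(np.c_[u,v][i][:12].tolist(),np.round(B[i],3)[:12].tolist())
E
```

```text
dx dy dz yaw [  0.02   0.   -16.46] -0.0 | now [ 0.1947 -0.6458  0.2554] -73.2 F [0.  0.9 0.1] w 0.0855 j7 -0.08 t 0.1
dx dy dz yaw [ 29.81 -10.45 -16.44] -23.2 | now [ 0.1947 -0.6458  0.2554] -73.2 F [0.  0.9 0.1] w 0.0855 j7 -0.08 t 0.1
dx dy dz yaw [ 31.57 -20.51   0.  ] -20 | now [ 0.45 -0.46  0.42] -50 F [0.  0.9 0.1] w 0.0855 j7 -0.08 t 0.1
dx dy dz yaw [ 25.19 -20.09  12.  ] -25.5 | now [ 0.56 -0.1   0.42] -30 F [0.  0.9 0.1] w 0.0855 j7 -0.08 t 0.1
2013
[[591, 175], [595, 176], [606, 164], [596, 176], [604, 163], [597, 176], [605, 163], [598, 176], [606, 163], [593, 175], [592, 175], [595, 175]] [[0.19, -0.601, 0.242], [0.179, -0.6, 0.244], [0.202, -0.688, 0.245], [0.177, -0.6, 0.245], [0.208, -0.687, 0.246], [0.175, -0.601, 0.246], [0.206, -0.689, 0.246], [0.173, -0.603, 0.246], [0.204, -0.691, 0.246], [0.184, -0.598, 0.246], [0.185, -0.595, 0.246], [0.18, -0.601, 0.246]]
```

{"api": "send_rows", "payload": {"steps": [{"dz": -6}, {"dz": -12}, {"dx": 5, "dy": -2, "dz": -16.4, "yaw": -6}, {"dx": 10, "dy": -4, "dz": -16.4, "yaw": -12}, {"dx": 15, "dy": -6, "dz": -16.4, "yaw": -18}]}}

```text
validation failed for argument at $.st...
```

{"api": "send_rows", "payload": {"steps": [{"dx": 5, "dy": -1.5}, {"dx": 10, "dy": -3}, {"dx": 15, "dy": -4.5}, {"dx": 15, "dy": -4.5}, {"dx": 15, "dy": -4.5}]}}

```text
validation failed for argument at $.st...
```

```bash
python3 -c "
from h import *
go(.58,-.10,.40,-30)
go(.512,.2186,.26,-4.5,(.58,-.10,.40,-30))"
```

```text
dx dy dz yaw [ 52.64 -41.16 -14.4 ] -43.2 | now [ 0.1947 -0.6458  0.2554] -73.2 F [0.  0.9 0.1] w 0.0855 j7 -0.08 t 0.1
dx dy dz yaw [ 24.19 -21.82  14.  ] -25.5 | now [ 0.58 -0.1   0.4 ] -30 F [0.  0.9 0.1] w 0.0855 j7 -0.08 t 0.1
```

{"api": "send_rows", "payload": {"steps": [{"dx": 0, "dy": 0, "dz": -6, "yaw": 0, "gripper": 1}, {"dx": 0, "dy": 0, "dz": -12, "yaw": 0, "gripper": 1}, {"dx": 5, "dy": -2, "dz": -16.4, "yaw": -6, "gripper": 1}, {"dx": 10, "dy": -4, "dz": -16.4, "yaw": -12, "gripper": 1}, {"dx": 15, "dy": -6, "dz": -16.4, "yaw": -18, "gripper": 1}]}}

```text
clock: 0.72
tcp_pos: [0.3227, -0.5442, 0.421]
orientation: [2.995, 0.944, 0.001]
contact_force: [0.0, -0.2, -0.4]
grip_width: 0.0856
gripper_force: 0.0
```

```bash
python3 -c "
from h import *
go(.55,-.26,.40,-40)
go(.512,.2186,.26,-4.5,(.55,-.26,.40,-40))"
```

```text
dx dy dz yaw [ 34.92 -10.25   2.1 ] -15.0 | now [ 0.3227 -0.5442  0.421 ] -55.0 F [ 0.  -0.2 -0.4] w 0.0856 j7 -0.04 t 0.72
dx dy dz yaw [ 34.22 -33.67  14.  ] -35.5 | now [ 0.55 -0.26  0.4 ] -40 F [ 0.  -0.2 -0.4] w 0.0856 j7 -0.04 t 0.72
```

{"api": "send_rows", "payload": {"steps": [{"dx": 5.8, "dy": -1.7, "dz": 0.4, "yaw": -3, "gripper": 1}, {"dx": 11.6, "dy": -3.4, "dz": 0.8, "yaw": -6, "gripper": 1}, {"dx": 17.4, "dy": -5.1, "dz": 1.2, "yaw": -9, "gripper": 1}, {"dx": 23.2, "dy": -6.8, "dz": 1.6, "yaw": -12, "gripper": 1}, {"dx": 29, "dy": -8.5, "dz": 2, "yaw": -15, "gripper": 1}]}}

```text
clock: 1.35
tcp_pos: [0.5116, -0.3086, 0.3999]
orientation: [-2.849, -1.324, 0.001]
contact_force: [1.1, -0.4, -0.6]
grip_width: 0.0852
gripper_force: 0.0
```

```bash
python3 -c "
from h import *
go(.55,-.05,.38,-25)
go(.5119,.2186,.26,-4.5,(.55,-.05,.38,-25))"
```

```text
dx dy dz yaw [ 22.25 -13.74   1.99] -15.1 | now [ 0.5116 -0.3086  0.3999] -40.1 F [ 1.1 -0.4 -0.6] w 0.0852 j7 -0.33 t 1.35
dx dy dz yaw [ 22.73 -14.8   12.  ] -20.5 | now [ 0.55 -0.05  0.38] -25 F [ 1.1 -0.4 -0.6] w 0.0852 j7 -0.33 t 1.35
```

{"api": "send_rows", "payload": {"steps": [{"dx": 4.4, "dy": -2.7, "dz": 0.4, "yaw": -3, "gripper": 1}, {"dx": 8.9, "dy": -5.5, "dz": 0.8, "yaw": -6, "gripper": 1}, {"dx": 13.4, "dy": -8.2, "dz": 1.2, "yaw": -9, "gripper": 1}, {"dx": 17.8, "dy": -11, "dz": 1.6, "yaw": -12, "gripper": 0.7}, {"dx": 22.3, "dy": -13.7, "dz": 2, "yaw": -15, "gripper": 0.7}]}}

```text
clock: 1.98
tcp_pos: [0.55, -0.05, 0.3799]
orientation: [-2.652, -1.685, 0.001]
contact_force: [1.0, -0.5, -0.1]
grip_width: 0.0599
gripper_force: 0.0
```

{"api": "send_rows", "payload": {"steps": [{"dx": 4.5, "dy": -3, "dz": 2, "yaw": -4, "gripper": 0.7}, {"dx": 9, "dy": -6, "dz": 4, "yaw": -8, "gripper": 0.7}, {"dx": 13.6, "dy": -8.9, "dz": 6, "yaw": -12, "gripper": 0.7}, {"dx": 18.2, "dy": -11.8, "dz": 8, "yaw": -16, "gripper": 0.7}, {"dx": 22.7, "dy": -14.8, "dz": 10, "yaw": -20.5, "gripper": 0.7}]}}

```text
clock: 2.6
tcp_pos: [0.5127, 0.2181, 0.2795]
orientation: [2.309, 2.13, -0.0]
contact_force: [1.4, 0.0, 0.2]
grip_width: 0.0593
gripper_force: 0.0
```

```bash
python3 -c "
from h import *
go(.5115,.2186,.202,-4.5)"
```

```text
dx dy dz yaw [ 0.04 -0.12  7.75] -0.1 | now [0.5127 0.2181 0.2795] -4.6 F [1.4 0.  0.2] w 0.0593 j7 -0.79 t 2.6
```

{"api": "send_rows", "payload": {"steps": [{"dx": 0, "dy": -0.1, "dz": 4, "yaw": 0, "gripper": 0.6}, {"dx": 0, "dy": -0.1, "dz": 7, "yaw": 0, "gripper": 0.6}, {"dx": 0, "dy": -0.1, "dz": 7.9, "yaw": 0, "gripper": 0.6}, {"dx": 0, "dy": -0.1, "dz": 7.9, "yaw": 0, "gripper": 0}, {"dx": 0, "dy": -0.1, "dz": 7.9, "yaw": 0, "gripper": 0}], "force": 50}}

```text
clock: 3.22
tcp_pos: [0.5128, 0.2171, 0.2025]
orientation: [2.311, 2.127, 0.003]
contact_force: [0.9, -0.1, -2.6]
grip_width: 0.0288
gripper_force: 51.7
```

{"api": "send_rows", "payload": {"steps": [{"dx": 0, "dy": 0, "dz": 0, "yaw": 0, "gripper": 0}, {"dx": 0, "dy": 0, "dz": 0, "yaw": 0, "gripper": 0}, {"dx": 0, "dy": 0, "dz": 0, "yaw": 0, "gripper": 0}]}}

```text
clock: 3.6
tcp_pos: [0.5127, 0.217, 0.2021]
orientation: [2.311, 2.127, 0.002]
contact_force: [0.2, -0.1, 3.6]
grip_width: 0.0285
gripper_force: 52.5
```

{"api": "send_rows", "payload": {"steps": [{"dx": 0, "dy": 0, "dz": -2, "yaw": 0, "gripper": 0}, {"dx": 0, "dy": 0, "dz": -5, "yaw": 0, "gripper": 0}, {"dx": 0, "dy": 0, "dz": -9, "yaw": 0, "gripper": 0}, {"dx": 0, "dy": 0, "dz": -13, "yaw": 0, "gripper": 0}, {"dx": 0, "dy": 0, "dz": -17, "yaw": 0, "gripper": 0}]}}

```text
clock: 4.22
tcp_pos: [0.5116, 0.2168, 0.3721]
orientation: [-2.311, -2.128, 0.001]
contact_force: [1.0, 0.0, -2.4]
grip_width: 0.0289
gripper_force: 51.7
```

{"api": "send_rows", "payload": {"steps": [{"dx": 0, "dy": 0, "dz": -4, "yaw": 0, "gripper": 0}, {"dx": 0, "dy": 0, "dz": -7.5, "yaw": 0, "gripper": 0}, {"dx": 0, "dy": 0, "dz": -9.5, "yaw": 0, "gripper": 0}, {"dx": 0, "dy": 0, "dz": -10, "yaw": 0, "gripper": 0}, {"dx": 0, "dy": 0, "dz": -10, "yaw": 0, "gripper": 0}]}}

```text
clock: 4.85
tcp_pos: [0.5119, 0.2168, 0.4704]
orientation: [-2.311, -2.128, 0.002]
contact_force: [0.1, 0.1, -1.9]
grip_width: 0.0288
gripper_force: 51.7
```

Run:
```python
from h import *
from bench import imaging
for n in("scene","top"):
    f=imaging.grab_frame(n); pickle.dump(f,open(n+"1.pkl","wb"))
    cv2.imwrite(f"pics/{n}1.png",f["color"][...,::-1])
f=load("scene1.pkl"); P=cloud(f); p=proj(f,[.51,.217,.40])[0].astype(int); print(p)
c=f["color"][max(0,p[1]-60):p[1]+110,p[0]-100:p[0]+110,::-1]
cv2.imwrite("pics/crop3.png",cv2.resize(c,None,fx=3.4,fy=3.4,interpolation=cv2.INTER_CUBIC))
go(.5102,-.207,.462,18)
```

```text
[238 151]
dx dy dz yaw [-42.23   3.33   0.83] -22.7 | now [0.5118 0.2166 0.4699] -4.7 F [ 0.1  0.5 -3.1] w 0.0287 j7 -0.71 t 4.95
```

View pics/crop3.png

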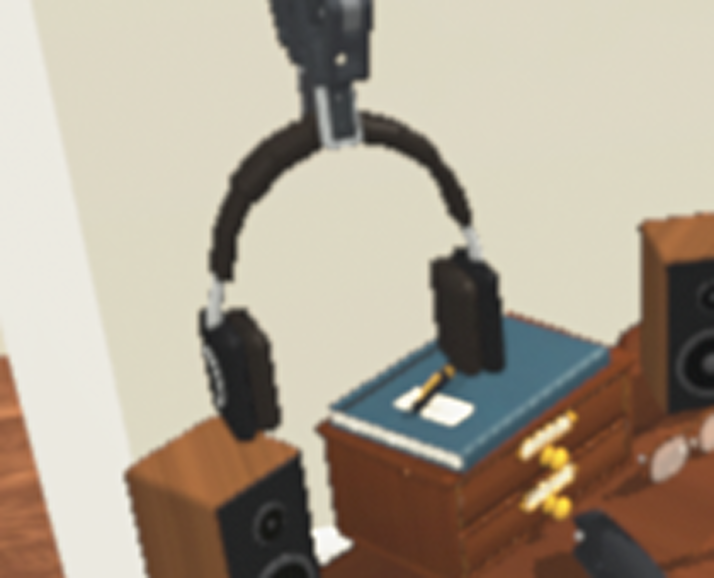

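The headphones hang level from the gripper, with the fingertips about at the band's underside (crop 340,145). I'll measure this before placing.

Run:
```python
from h import *
for n in("scene","top"):
    f=load(n+"1.pkl"); P=cloud(f); z=P[...,2]; W=(abs(P[...,0]-.512)<.05)&(abs(P[...,1]-.217)<.13)&(z>.2)
    F=P[W&(abs(P[...,1]-.217)<.011)&(P[...,0]<.4985)&(P[...,0]>.47)&(z<.5)]
    if len(F): print(n,"finger front",np.round(np.sort(F[:,2])[:8],4), np.round(F[:,0].min(),3))
    B=P[W&(z>.40)&(z<.465)&(abs(P[...,1]-.217)>.014)]
    if len(B):
        for lo in(.41,.42,.43):
            b=B[(B[:,2]>lo)]; print(n,lo,b[:,1].min(),b[:,1].max(),(b[:,1].min()+b[:,1].max())/2, "zmax",b[:,2].max())
    C=P[W&(z<.36)&(z>.25)]
    L=C[C[:,1]>.25];Rr=C[C[:,1]<.18]
    for q in(L,Rr):
        if len(q): print(n,"cup",np.round(q.min(0),3),np.round(q.max(0),3))
go(.5102,-.207,.462,18)
go(.5102,.0,.462,7)
```

```text
scene finger front [0.4467 0.4471 0.4472 0.4473 0.4473 0.4475 0.4477 0.4478] 0.47
scene 0.41 0.14520342203630296 0.2924746872658804 0.21883905465109166 zmax 0.4610918268846036
scene 0.42 0.15445537042722404 0.28560655001866053 0.22003096022294227 zmax 0.4610918268846036
scene 0.43 0.1568001302854425 0.2808724053518775 0.21883626781866 zmax 0.4610918268846036
scene cup [0.487 0.279 0.272] [0.544 0.314 0.36 ]
scene cup [0.474 0.128 0.272] [0.53  0.161 0.36 ]
top 0.41 0.27245196855245424 0.29152700161736517 0.28198948508490973 zmax 0.4380426286369875
top 0.42 0.27245196855245424 0.2845102070926378 0.278481087822546 zmax 0.4380426286369875
top 0.43 0.27391827682062725 0.27988300242628783 0.27690063962345757 zmax 0.4380426286369875
top cup [0.489 0.279 0.279] [0.524 0.311 0.352]
top cup [0.521 0.123 0.319] [0.531 0.131 0.346]
dx dy dz yaw [-42.23   3.33   0.83] -22.7 | now [0.5118 0.2166 0.4699] -4.7 F [ 0.1  0.5 -3.1] w 0.0287 j7 -0.71 t 4.95
dx dy dz yaw [-21.6    1.63   0.81] -11.7 | now [0.5118 0.2166 0.4699] -4.7 F [ 0.1  0.5 -3.1] w 0.0287 j7 -0.71 t 4.95
```

{"api": "send_rows", "payload": {"steps": [{"dx": -2, "dy": 0.2, "dz": 0, "yaw": -1, "gripper": 0}, {"dx": -6, "dy": 0.5, "dz": 0, "yaw": -4, "gripper": 0}, {"dx": -11, "dy": 0.8, "dz": 0, "yaw": -7, "gripper": 0}, {"dx": -16, "dy": 1.2, "dz": 0, "yaw": -10, "gripper": 0}, {"dx": -21, "dy": 1.6, "dz": 0, "yaw": -12, "gripper": 0}]}}

```text
clock: 5.58
tcp_pos: [0.5102, 0.0046, 0.4702]
orientation: [-2.074, -2.359, 0.002]
contact_force: [0.5, 0.7, -2.8]
grip_width: 0.0288
gripper_force: 51.7
```

```bash
python3 -c "
from h import *
go(.5105,-.2078,.465,18.5)"
```

```text
dx dy dz yaw [-21.07  -2.69   0.53] -11.1 | now [0.5102 0.0046 0.4702] 7.4 F [ 0.5  0.7 -2.8] w 0.0288 j7 -0.05 t 5.58
```

{"api": "send_rows", "payload": {"steps": [{"dx": -5, "dy": -0.6, "dz": 0, "yaw": -3, "gripper": 0}, {"dx": -10, "dy": -1.3, "dz": 0, "yaw": -6, "gripper": 0}, {"dx": -15, "dy": -1.9, "dz": 0, "yaw": -8, "gripper": 0}, {"dx": -19, "dy": -2.4, "dz": 0, "yaw": -10, "gripper": 0}, {"dx": -21.1, "dy": -2.7, "dz": 0, "yaw": -11.1, "gripper": 0}]}}

```text
clock: 6.2
tcp_pos: [0.5098, -0.2094, 0.4697]
orientation: [-1.84, -2.543, 0.002]
contact_force: [0.1, 1.6, -3.7]
grip_width: 0.0285
gripper_force: 51.7
```

{"api": "send_rows", "payload": {"steps": [{"dx": 0, "dy": 0, "dz": 3, "yaw": 0, "gripper": 0}, {"dx": 0, "dy": 0, "dz": 7, "yaw": 0, "gripper": 0}, {"dx": 0, "dy": 0, "dz": 11, "yaw": 0, "gripper": 0}, {"dx": 0, "dy": 0, "dz": 15, "yaw": 0, "gripper": 0}, {"dx": 0, "dy": 0, "dz": 17, "yaw": 0, "gripper": 0}]}}

```text
clock: 6.82
tcp_pos: [0.5089, -0.206, 0.2977]
orientation: [-1.835, -2.543, 0.002]
contact_force: [0.8, -1.0, -1.9]
grip_width: 0.0283
gripper_force: 51.7
```

Run:
```python
from h import *
from bench import imaging
go(.5105,-.2078,.252,18.5)
f=imaging.grab_frame("scene"); pickle.dump(f,open("scene2.pkl","wb"))
p=proj(f,[.51,-.207,.22])[0].astype(int); print(p)
c=f["color"][max(0,p[1]-90):p[1]+110,p[0]-110:p[0]+110,::-1]
cv2.imwrite("pics/crop4.png",cv2.resize(c,None,fx=2.9,fy=2.9,interpolation=cv2.INTER_CUBIC))
```

```text
dx dy dz yaw [-0.24  0.12  4.57] -0.1 | now [ 0.5089 -0.206   0.2977] 18.4 F [ 0.8 -1.  -1.9] w 0.0283 j7 0.49 t 6.83
[390 176]
```

View pics/crop4.png

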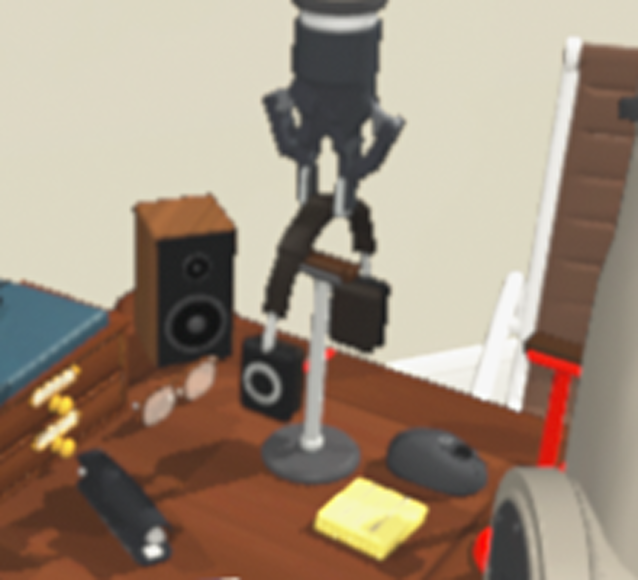

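The band is above the saddle (crop 335,265) with the cups on either side. I'll lower it now.

{"api": "send_rows", "payload": {"steps": [{"dx": 0, "dy": 0, "dz": 2, "yaw": 0, "gripper": 0}, {"dx": 0, "dy": 0, "dz": 3.5, "yaw": 0, "gripper": 0}, {"dx": 0, "dy": 0, "dz": 4.1, "yaw": 0, "gripper": 0}, {"dx": 0, "dy": 0, "dz": 4.3, "yaw": 0, "gripper": 0}, {"dx": 0, "dy": 0, "dz": 4.3, "yaw": 0, "gripper": 0}]}}

```text
clock: 7.5
tcp_pos: [0.511, -0.2065, 0.2588]
orientation: [1.838, 2.547, 0.0]
contact_force: [-0.5, 0.3, -2.4]
grip_width: 0.0286
gripper_force: 51.7
```

{"api": "send_rows", "payload": {"steps": [{"dx": 0, "dy": 0, "dz": 0.2, "yaw": 0, "gripper": 0}, {"dx": 0, "dy": 0, "dz": 0.3, "yaw": 0, "gripper": 0}]}}

```text
clock: 7.75
tcp_pos: [0.5108, -0.2064, 0.2555]
orientation: [1.838, 2.547, 0.0]
contact_force: [-0.1, 0.3, -2.6]
grip_width: 0.0285
gripper_force: 51.8
```

{"api": "send_rows", "payload": {"steps": [{"dx": 0, "dy": 0, "dz": 0, "yaw": 0, "gripper": 0}, {"dx": 0, "dy": 0, "dz": 0.1, "yaw": 0, "gripper": 0}, {"dx": 0, "dy": 0, "dz": 0.2, "yaw": 0, "gripper": 0}, {"dx": 0, "dy": 0, "dz": 0.3, "yaw": 0, "gripper": 0}]}}

```text
clock: 8.25
tcp_pos: [0.5111, -0.2065, 0.2543]
orientation: [1.838, 2.546, -0.0]
contact_force: [-7.0, 2.7, 16.5]
grip_width: 0.0289
gripper_force: 54.0
```

{"api": "send_rows", "payload": {"steps": [{"dx": 0, "dy": 0, "dz": -0.2, "yaw": 0, "gripper": 0}, {"dx": 0, "dy": 0, "dz": -0.2, "yaw": 0, "gripper": 0.5}, {"dx": 0, "dy": 0, "dz": -0.2, "yaw": 0, "gripper": 0.7}, {"dx": 0, "dy": 0, "dz": -0.2, "yaw": 0, "gripper": 0.8}, {"dx": 0, "dy": 0, "dz": -0.5, "yaw": 0, "gripper": 0.8}]}}

```text
clock: 8.88
tcp_pos: [0.5106, -0.2064, 0.2571]
orientation: [-1.838, -2.547, 0.0]
contact_force: [-0.5, 0.3, -0.4]
grip_width: 0.0683
gripper_force: 0.0
```

{"api": "send_rows", "payload": {"steps": [{"dx": 0, "dy": 0, "dz": -1, "yaw": 0, "gripper": 0.8}, {"dx": 0, "dy": 0, "dz": -4, "yaw": 0, "gripper": 0.8}, {"dx": 0, "dy": 0, "dz": -8, "yaw": 0, "gripper": 1}]}}

```text
clock: 9.25
tcp_pos: [0.5103, -0.2062, 0.3382]
orientation: [-1.837, -2.547, 0.0]
contact_force: [0.9, -0.3, 0.7]
grip_width: 0.0838
gripper_force: 0.0
```

Run:
```python
from h import *
from bench import imaging
for n in("scene","top"):
    f=imaging.grab_frame(n); pickle.dump(f,open(n+"3.pkl","wb"))
    P=cloud(f); z=P[...,2]; W=(abs(P[...,0]-.512)<.09)&(abs(P[...,1]+.207)<.12)
    for lo in (.22,.23):
        B=P[W&(z>lo)&(z<.25)]; 
        if len(B): print(n,lo,len(B),np.round(B.mean(0),4),rect(B)[1:],B[:,2].max())
    if n=="scene":
        p=proj(f,[.51,-.207,.22])[0].astype(int)
        c=f["color"][max(0,p[1]-90):p[1]+110,p[0]-110:p[0]+110,::-1]
        cv2.imwrite("pics/crop5.png",cv2.resize(c,None,fx=2.9,fy=2.9,interpolation=cv2.INTER_CUBIC))
go(.5,-.1,.36,-20)
```

```text
scene 0.22 357 [ 0.5021 -0.1977  0.2319] (array([ 0.508 , -0.2054]), array([0.0685, 0.0981]), 41.3) 0.24660783102112674
scene 0.23 193 [ 0.5056 -0.2     0.238 ] (array([ 0.5115, -0.2081]), array([0.0311, 0.0843]), 18.3) 0.24660783102112674
top 0.22 406 [ 0.5063 -0.1898  0.2333] (array([ 0.5139, -0.1871]), array([0.0642, 0.0685]), 80.7) 0.24916451091884342
top 0.23 235 [ 0.5066 -0.1914  0.2392] (array([ 0.512 , -0.1875]), array([0.0552, 0.0584]), 88.6) 0.24916451091884342
dx dy dz yaw [10.53  2.14 -1.77] 38.4 | now [ 0.5131 -0.2068  0.3427] 18.4 F [0.5 0.  0.9] w 0.0852 j7 0.5 t 9.35
```

View pics/crop5.png

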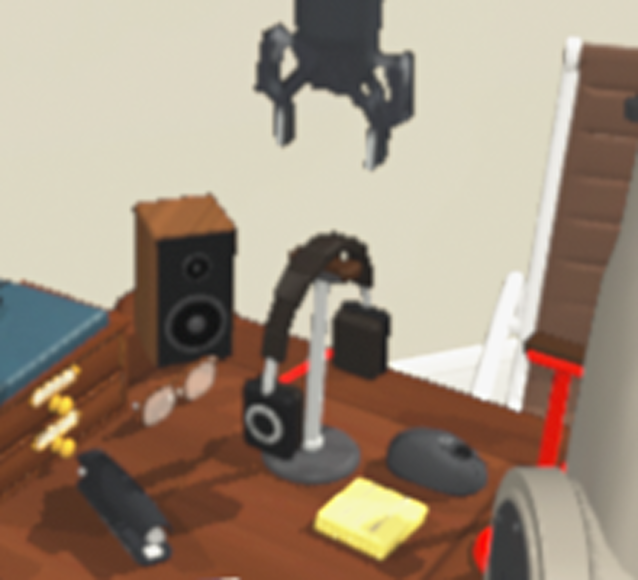

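The headphones hang on the saddle, with the crown about 2 mm off its middle. Next is the knob.

Run:
```python
from h import *
b=(.48,.0,.34,-22)
go(*b); go(.469,.2185,.16,-60,b)
```

```text
dx dy dz yaw [20.67  3.38  0.18] 40.4 | now [ 0.5131 -0.2068  0.3427] 18.4 F [0.5 0.  0.9] w 0.0852 j7 0.5 t 9.35
dx dy dz yaw [19.85 -9.21 18.  ] 38 | now [0.48 0.   0.34] -22 F [0.5 0.  0.9] w 0.0852 j7 0.5 t 9.35
```

{"api": "send_rows", "payload": {"steps": [{"dx": 4.1, "dy": 0.7, "dz": 0, "yaw": 8, "gripper": 1}, {"dx": 8.2, "dy": 1.4, "dz": 0, "yaw": 16, "gripper": 1}, {"dx": 12.3, "dy": 2.1, "dz": 0, "yaw": 24, "gripper": 1}, {"dx": 16.4, "dy": 2.8, "dz": 0, "yaw": 32, "gripper": 1}, {"dx": 20.7, "dy": 3.4, "dz": 0, "yaw": 40.4, "gripper": 1}]}}

```text
clock: 9.98
tcp_pos: [0.4774, 0.002, 0.3375]
orientation: [2.609, 1.75, 0.0]
contact_force: [0.8, 0.7, -0.3]
grip_width: 0.0855
gripper_force: 0.0
```

{"api": "send_rows", "payload": {"steps": [{"dx": 4, "dy": -1.8, "dz": 3, "yaw": 8, "gripper": 1}, {"dx": 8, "dy": -3.7, "dz": 6, "yaw": 16, "gripper": 1}, {"dx": 12, "dy": -5.5, "dz": 9, "yaw": 24, "gripper": 1}, {"dx": 16, "dy": -7.4, "dz": 13, "yaw": 32, "gripper": 1}, {"dx": 19.8, "dy": -9.2, "dz": 17, "yaw": 38, "gripper": 1}]}}

```text
clock: 10.6
tcp_pos: [0.4668, 0.2202, 0.1665]
orientation: [-3.036, -0.806, -0.002]
contact_force: [1.4, -0.8, 0.7]
grip_width: 0.0854
gripper_force: 0.0
```

Run:
```python
from h import *
go(.469,.2185,.14,-60); go(.469,.2185,.071,-60)
```

```text
dx dy dz yaw [0.1  0.26 2.65] -0.3 | now [0.4668 0.2202 0.1665] -60.3 F [ 1.4 -0.8  0.7] w 0.0854 j7 -1.84 t 10.6
dx dy dz yaw [0.09 0.26 9.55] -0.3 | now [0.4668 0.2202 0.1665] -60.3 F [ 1.4 -0.8  0.7] w 0.0854 j7 -1.84 t 10.6
```

{"api": "send_rows", "payload": {"steps": [{"dx": 0.1, "dy": 0.25, "dz": 4, "yaw": 0, "gripper": 1}, {"dx": 0.1, "dy": 0.25, "dz": 7, "yaw": 0, "gripper": 1}, {"dx": 0.1, "dy": 0.25, "dz": 9.3, "yaw": 0, "gripper": 1}, {"dx": 0.1, "dy": 0.25, "dz": 9.3, "yaw": 0, "gripper": 1}, {"dx": 0.1, "dy": 0.25, "dz": 9.3, "yaw": 0, "gripper": 0.75}]}}

```text
clock: 11.22
tcp_pos: [0.4693, 0.2175, 0.0752]
orientation: [-3.034, -0.812, -0.002]
contact_force: [-0.1, -0.4, 0.0]
grip_width: 0.07
gripper_force: 0.0
```

{"api": "send_rows", "payload": {"steps": [{"dx": 0, "dy": 0, "dz": 0, "yaw": 0, "gripper": 0}, {"dx": 0, "dy": 0, "dz": 0, "yaw": 0, "gripper": 0}, {"dx": 0, "dy": 0, "dz": 0, "yaw": 0, "gripper": 0}], "force": 40}}

```text
clock: 11.6
tcp_pos: [0.4698, 0.2172, 0.0758]
orientation: [3.034, 0.812, 0.004]
contact_force: [-0.3, -0.4, 6.0]
grip_width: 0.0489
gripper_force: 40.7
```

{"api": "send_rows", "payload": {"steps": [{"dx": 0, "dy": 0, "dz": 0, "yaw": -8, "gripper": 0}, {"dx": 0, "dy": 0, "dz": 0, "yaw": -17, "gripper": 0}, {"dx": 0, "dy": 0, "dz": 0, "yaw": -26, "gripper": 0}, {"dx": 0, "dy": 0, "dz": 0, "yaw": -35, "gripper": 0}, {"dx": 0, "dy": 0, "dz": 0, "yaw": -44, "gripper": 0}]}}

```text
clock: 12.22
tcp_pos: [0.4697, 0.2173, 0.0758]
orientation: [2.505, 1.894, 0.003]
contact_force: [-1.2, -1.8, 4.6]
grip_width: 0.0488
gripper_force: 41.1
```

Run:
```python
from h import *
from bench import status
go(.469,.2185,.0735,100); print(status.get_obs()["moment"])
```

```text
dx dy dz yaw [ 0.1  -0.1   0.23] -115.8 | now [0.4697 0.2173 0.0758] -15.8 F [-1.2 -1.8  4.6] w 0.0488 j7 -1.28 t 12.22
[-0.24244573  0.35156778 -0.30631227]
```

{"api": "send_rows", "payload": {"steps": [{"dx": 0, "dy": 0, "dz": 0, "yaw": -9, "gripper": 0}, {"dx": 0, "dy": 0, "dz": 0, "yaw": -18, "gripper": 0}, {"dx": 0, "dy": 0, "dz": 0, "yaw": -27, "gripper": 0}, {"dx": 0, "dy": 0, "dz": 0, "yaw": -36, "gripper": 0}, {"dx": 0, "dy": 0, "dz": 0, "yaw": -45, "gripper": 0}]}}

```text
clock: 12.85
tcp_pos: [0.4696, 0.2173, 0.0758]
orientation: [1.588, 2.708, 0.002]
contact_force: [-2.4, -1.9, 7.5]
grip_width: 0.0488
gripper_force: 41.3
```

{"api": "send_rows", "payload": {"steps": [{"dx": 0, "dy": 0, "dz": 0, "yaw": -9, "gripper": 0}, {"dx": 0, "dy": 0, "dz": 0, "yaw": -18, "gripper": 0}, {"dx": 0, "dy": 0, "dz": 0, "yaw": -27, "gripper": 0}, {"dx": 0, "dy": 0, "dz": 0, "yaw": -36, "gripper": 0}, {"dx": 0, "dy": 0, "dz": 0, "yaw": -45, "gripper": 0}]}}

```text
clock: 13.48
tcp_pos: [0.4696, 0.2172, 0.0758]
orientation: [0.432, 3.11, 0.0]
contact_force: [-2.1, -1.8, 6.7]
grip_width: 0.0491
gripper_force: 41.3
```

Run:
```python
from h import *
from bench import status
go(.469,.2185,.0735,100); print(status.get_obs()["moment"])
```

```text
dx dy dz yaw [0.09 0.11 0.23] -25.8 | now [0.4696 0.2172 0.0758] 74.2 F [-2.1 -1.8  6.7] w 0.0491 j7 0.06 t 13.47
[-0.24191877  0.55165212 -0.25330678]
```

{"api": "send_rows", "payload": {"steps": [{"dx": 0, "dy": 0, "dz": 0, "yaw": -6, "gripper": 0}, {"dx": 0, "dy": 0, "dz": 0, "yaw": -12, "gripper": 0}, {"dx": 0, "dy": 0, "dz": 0, "yaw": -17, "gripper": 0}, {"dx": 0, "dy": 0, "dz": 0, "yaw": -20, "gripper": 0}]}}

```text
clock: 13.98
tcp_pos: [0.4695, 0.2173, 0.0758]
orientation: [-0.111, 3.138, -0.0]
contact_force: [-0.8, -2.8, 6.3]
grip_width: 0.0486
gripper_force: 41.4
```

Run:
```python
from h import *
from bench import status
go(.469,.2185,.0735,100); print(status.get_obs()["moment"])
```

```text
dx dy dz yaw [0.04 0.13 0.23] -5.9 | now [0.4695 0.2173 0.0758] 94.1 F [-0.8 -2.8  6.3] w 0.0486 j7 0.36 t 13.97
[-0.20692527  0.30041037  0.0657536 ]
```

{"api": "send_rows", "payload": {"steps": [{"dx": 0, "dy": 0, "dz": 0, "yaw": -5, "gripper": 0}, {"dx": 0, "dy": 0, "dz": 0, "yaw": -10, "gripper": 0}, {"dx": 0, "dy": 0, "dz": 0, "yaw": -10, "gripper": 0}]}}

```text
clock: 14.35
tcp_pos: [0.4724, 0.2178, 0.076]
orientation: [-0.377, 3.113, 0.003]
contact_force: [6.9, 2.3, 0.4]
grip_width: 0.0487
gripper_force: 42.1
```

Run:
```python
from h import *
from bench import status
go(.469,.2185,.0735,100); print(status.get_obs()["moment"])
```

```text
dx dy dz yaw [0.31 0.15 0.25] 3.8 | now [0.4724 0.2178 0.076 ] 103.8 F [6.9 2.3 0.4] w 0.0487 j7 0.51 t 14.35
[ 0.4558712  -1.39846796 -0.26559408]
```

{"api": "send_rows", "payload": {"steps": [{"dx": 0, "dy": 0, "dz": 0, "yaw": 0, "gripper": 1}, {"dx": 0, "dy": 0, "dz": 0, "yaw": 0, "gripper": 1}, {"dx": 0, "dy": 0, "dz": -0.5, "yaw": 0, "gripper": 1}, {"dx": 0, "dy": 0, "dz": -4, "yaw": 0, "gripper": 1}, {"dx": 0, "dy": 0, "dz": -9, "yaw": 0, "gripper": 1}]}}

```text
clock: 14.98
tcp_pos: [0.4678, 0.2167, 0.1646]
orientation: [0.383, -3.115, 0.001]
contact_force: [1.8, -1.3, -0.4]
grip_width: 0.0855
gripper_force: 0.0
```

{"api": "send_rows", "payload": {"steps": [{"dx": 4.5, "dy": 4, "dz": -3, "yaw": 0, "gripper": 1}, {"dx": 9, "dy": 8, "dz": -3, "yaw": 0, "gripper": 0}, {"dx": 13, "dy": 10, "dz": -3, "yaw": 0, "gripper": 0}, {"dx": 13, "dy": 10, "dz": -3, "yaw": 0, "gripper": 0}]}}

```text
clock: 15.48
tcp_pos: [0.3153, 0.2833, 0.1947]
orientation: [-0.392, 3.116, -0.003]
contact_force: [0.5, -0.3, 0.4]
grip_width: 0.0322
gripper_force: 0.0
```

```bash
cat > knob.py <<'E'
import sys
from h import *
from bench import imaging
tag=sys.argv[1]; out=[]
for n in("top","scene"):
    f=imaging.grab_frame(n); pickle.dump(f,open(f"{n}_{tag}.pkl","wb"))
    N=320
    X=np.stack([*np.meshgrid(np.linspace(.51,.43,N),np.linspace(.258,.178,N),indexing="ij"),np.full((N,N),.076)],-1).reshape(-1,3)
    p=proj(f,X).reshape(N,N,2).astype(np.float32)
    im=cv2.remap(f["color"],p[...,0],p[...,1],cv2.INTER_CUBIC); out.append(im)
    g=cv2.cvtColor(im,cv2.COLOR_RGB2GRAY); r=np.arange(56,88,2)
    best=[]
    m=(g>150).astype(np.uint8); nl,l,s,c=cv2.connectedComponentsWithStats(m); i=1+s[1:,4].argmax(); ctr=c[i]
    for cy,cx in((163,160),):
        a=np.radians(np.arange(0,360,3)); V=[g[np.clip((cy-r*np.cos(t)).astype(int),0,N-1),np.clip((cx-r*np.sin(t)).astype(int),0,N-1)].mean() for t in a]
        o=np.argsort(V)[:6]; print(n,"darkest angles ccw from +x:",[(int(3*k),int(V[k])) for k in o],"blob",np.round(ctr),s[i,4])
cv2.imwrite(f"pics/k_{tag}.png",np.hstack(out)[...,::-1])
f=load(f"scene_{tag}.pkl"); p=proj(f,[.5,.22,.07])[0].astype(int)
cv2.imwrite(f"pics/v_{tag}.png",cv2.resize(f["color"][p[1]-45:p[1]+45,p[0]-50:p[0]+50,::-1],None,fx=6,fy=6,interpolation=cv2.INTER_CUBIC))
E
python3 knob.py a; python3 -c "
from h import *
go(.5378,.245,.15,88)"
```

```text
top darkest angles ccw from +x: [(159, 159), (162, 161), (156, 165), (165, 169), (153, 176), (168, 183)] blob [160. 157.] 32391
scene darkest angles ccw from +x: [(180, 53), (183, 53), (204, 53), (186, 53), (201, 54), (189, 54)] blob [129. 201.] 12126
dx dy dz yaw [-20.34  -8.95   4.48] 16.0 | now [0.3187 0.2826 0.1945] 104.0 F [ 1.1  0.2 -0.4] w 0.016 j7 0.42 t 15.57
```

The pointer reads 160° in the top view, which puts the knob at its stop (165° less the amp's slight yaw). Next is the toggle.

Run:
```python
from h import *
go(.533,.260,.19,88)
go(.533,.260,.099,88,(.533,.260,.19,88))
```

```text
dx dy dz yaw [-20.24  -7.39   0.48] 16.0 | now [0.3187 0.2826 0.1945] 104.0 F [ 1.1  0.2 -0.4] w 0.016 j7 0.42 t 15.57
dx dy dz yaw [0.  0.  9.1] 0 | now [0.533 0.26  0.19 ] 88 F [ 1.1  0.2 -0.4] w 0.016 j7 0.42 t 15.57
```

{"api": "send_rows", "payload": {"steps": [{"dx": -4, "dy": -1.5, "dz": 0, "yaw": 3, "gripper": 0}, {"dx": -9, "dy": -3.3, "dz": 0, "yaw": 7, "gripper": 0}, {"dx": -14, "dy": -5.1, "dz": 0.3, "yaw": 11, "gripper": 0}, {"dx": -19, "dy": -6.9, "dz": 0.5, "yaw": 15, "gripper": 0}, {"dx": -20.2, "dy": -7.4, "dz": 0.5, "yaw": 16, "gripper": 0}]}}

```text
clock: 16.2
tcp_pos: [0.5369, 0.257, 0.1879]
orientation: [-0.069, -3.14, 0.0]
contact_force: [-0.4, 0.3, 0.5]
grip_width: -0.0004
gripper_force: 0.0
```

Run:
```python
from h import *
go(.533,.260,.099,88)
```

```text
dx dy dz yaw [0.4  0.29 8.89] -0.5 | now [0.5369 0.257  0.1879] 87.5 F [-0.4  0.3  0.5] w -0.0004 j7 0.44 t 16.2
```

{"api": "send_rows", "payload": {"steps": [{"dx": 0, "dy": 0, "dz": 0, "yaw": 0, "gripper": 0}, {"dx": 0, "dy": 0, "dz": 4, "yaw": 0, "gripper": 0}, {"dx": 0, "dy": 0, "dz": 7, "yaw": 0, "gripper": 0}, {"dx": 0, "dy": 0, "dz": 9, "yaw": 0, "gripper": 0}, {"dx": 0, "dy": 0, "dz": 9, "yaw": 0, "gripper": 0}]}}

```text
clock: 16.82
tcp_pos: [0.5311, 0.2595, 0.0984]
orientation: [-0.053, -3.139, 0.002]
contact_force: [-0.1, 0.4, 0.7]
grip_width: -0.0001
gripper_force: 0.0
```

Run:
```python
from h import *
go(.533,.224,.099,88)
```

```text
dx dy dz yaw [-0.31 -3.54 -0.06] 0.1 | now [0.5311 0.2595 0.0984] 88.1 F [-0.1  0.4  0.7] w -0.0001 j7 0.35 t 16.82
```

Now the push, along −y at constant x.

{"api": "send_rows", "payload": {"steps": [{"dx": -0.2, "dy": -0.7, "dz": 0, "yaw": 0, "gripper": 0}, {"dx": -0.2, "dy": -1.5, "dz": 0, "yaw": 0, "gripper": 0}, {"dx": -0.2, "dy": -2.3, "dz": 0, "yaw": 0, "gripper": 0}, {"dx": -0.2, "dy": -3, "dz": 0, "yaw": 0, "gripper": 0}, {"dx": -0.2, "dy": -3.6, "dz": 0, "yaw": 0, "gripper": 0}]}}

```text
clock: 17.45
tcp_pos: [0.5333, 0.2224, 0.0993]
orientation: [0.057, 3.141, -0.002]
contact_force: [-0.2, 0.3, 1.2]
grip_width: -0.0001
gripper_force: 0.0
```

{"api": "send_rows", "payload": {"steps": [{"dx": 0, "dy": 0, "dz": 0, "yaw": 0, "gripper": 0}, {"dx": 0, "dy": 1.5, "dz": -1, "yaw": 0, "gripper": 0}, {"dx": 0, "dy": 3, "dz": -4, "yaw": 0, "gripper": 0}, {"dx": 0, "dy": 3, "dz": -8.5, "yaw": 0, "gripper": 0}, {"dx": 5, "dy": 5, "dz": -9, "yaw": 0, "gripper": 0}]}}

```text
clock: 18.08
tcp_pos: [0.4884, 0.2776, 0.193]
orientation: [0.064, 3.136, 0.008]
contact_force: [-1.0, 1.2, -0.8]
grip_width: -0.0001
gripper_force: 0.0
```

Run:
```python
from h import *
go(.32,.28,.19,95)
```

```text
dx dy dz yaw [16.84 -0.44  0.21] -7.3 | now [0.4884 0.2776 0.193 ] 87.7 F [-1.   1.2 -0.8] w -0.0001 j7 0.36 t 18.07
```

{"api": "send_rows", "payload": {"steps": [{"dx": 5, "dy": 0, "dz": 0, "yaw": -2, "gripper": 0}, {"dx": 10, "dy": 0, "dz": 0, "yaw": -4, "gripper": 1}, {"dx": 15, "dy": 0, "dz": 0, "yaw": -6, "gripper": 1}, {"dx": 16, "dy": 0, "dz": 0, "yaw": -7, "gripper": 1}, {"dx": 16, "dy": 0, "dz": 0, "yaw": -7, "gripper": 1}]}}

```text
clock: 18.7
tcp_pos: [0.3249, 0.2821, 0.19]
orientation: [-0.139, 3.137, 0.001]
contact_force: [0.7, 0.4, -0.1]
grip_width: 0.0725
gripper_force: 0.0
```

```bash
python3 knob.py b; python3 -c "
from h import *
f=load('top_b.pkl'); p=proj(f,[.5,.22,.07])[0].astype(int)
a=cv2.resize(f['color'][p[1]-35:p[1]+35,p[0]-30:p[0]+30,::-1],(385,450),interpolation=cv2.INTER_CUBIC)
b=cv2.resize(cv2.imread('pics/v_b.png'),(400,450)); cv2.imwrite('pics/w_b.png',np.hstack([a,b]))
go(.4695,.2175,.16,93)"
```

```text
top darkest angles ccw from +x: [(159, 159), (162, 161), (156, 166), (165, 170), (153, 177), (168, 184)] blob [160. 157.] 32395
scene darkest angles ccw from +x: [(162, 195), (165, 196), (159, 207), (168, 209), (156, 224), (171, 226)] blob [153. 175.] 43601
dx dy dz yaw [-13.73  -7.63   2.97] 1.9 | now [0.3262 0.2818 0.1897] 94.9 F [-0.5  0.3  0.5] w 0.0847 j7 0.29 t 18.8
```

View pics/w_b.png

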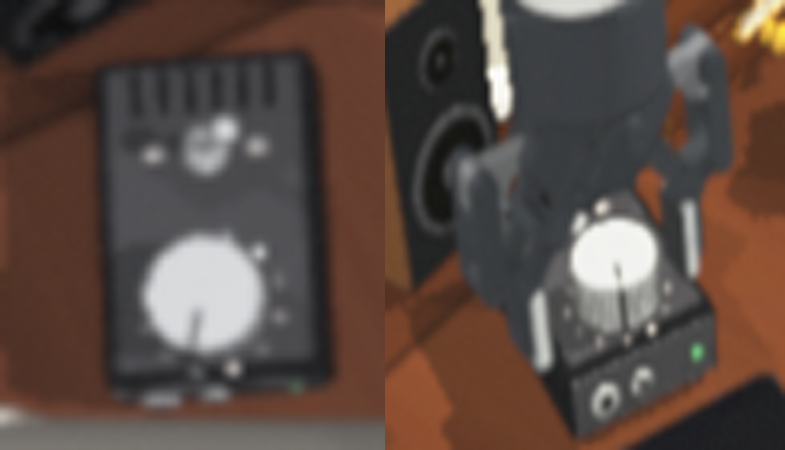

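The toggle ball is now on the right of its pivot (225,130 against 205,150), and the pointer is still at the stop. Next I'll turn the volume up.

{"api": "send_rows", "payload": {"steps": [{"dx": -4.5, "dy": -2.5, "dz": -1, "yaw": 0, "gripper": 1}, {"dx": -9, "dy": -5, "dz": 0, "yaw": 0, "gripper": 1}, {"dx": -13, "dy": -7.3, "dz": 2, "yaw": 2, "gripper": 1}, {"dx": -13.7, "dy": -7.6, "dz": 3, "yaw": 2, "gripper": 1}, {"dx": -13.7, "dy": -7.6, "dz": 3, "yaw": 2, "gripper": 1}]}}

```text
clock: 19.42
tcp_pos: [0.4683, 0.2171, 0.1584]
orientation: [0.079, -3.138, -0.001]
contact_force: [-1.1, 0.8, -0.4]
grip_width: 0.0857
gripper_force: 0.0
```

```bash
python3 -c "
from h import *
go(.4697,.2178,.0735,93)"
```

```text
dx dy dz yaw [-0.16  0.06  8.49] -0.1 | now [0.4683 0.2171 0.1584] 92.9 F [-1.1  0.8 -0.4] w 0.0857 j7 0.48 t 19.43
```

{"api": "send_rows", "payload": {"steps": [{"dx": -0.1, "dy": 0.1, "dz": 4, "yaw": 0, "gripper": 1}, {"dx": -0.1, "dy": 0.1, "dz": 7, "yaw": 0, "gripper": 1}, {"dx": -0.1, "dy": 0.1, "dz": 8.4, "yaw": 0, "gripper": 1}, {"dx": -0.1, "dy": 0.1, "dz": 8.4, "yaw": 0, "gripper": 1}, {"dx": -0.1, "dy": 0.1, "dz": 8.4, "yaw": 0, "gripper": 0.75}]}}

```text
clock: 20.05
tcp_pos: [0.4695, 0.2192, 0.0765]
orientation: [-0.082, 3.139, 0.002]
contact_force: [-0.0, -0.3, -0.2]
grip_width: 0.07
gripper_force: 0.0
```

{"api": "send_rows", "payload": {"steps": [{"dx": 0, "dy": 0, "dz": 0, "yaw": 0, "gripper": 0}, {"dx": 0, "dy": 0, "dz": 0, "yaw": 0, "gripper": 0}, {"dx": 0, "dy": 0, "dz": 0, "yaw": 0, "gripper": 0}], "force": 40}}

```text
clock: 20.42
tcp_pos: [0.4697, 0.2173, 0.0766]
orientation: [-0.08, 3.139, -0.004]
contact_force: [-1.8, -6.1, 9.5]
grip_width: 0.0488
gripper_force: 39.7
```

```bash
python3 -c "
from h import *
go(.4697,.2178,.0735,3)"
```

```text
dx dy dz yaw [-0.    0.05  0.31] 89.9 | now [0.4697 0.2173 0.0766] 92.9 F [-1.8 -6.1  9.5] w 0.0488 j7 0.36 t 20.43
```

{"api": "send_rows", "payload": {"steps": [{"dx": 0, "dy": 0, "dz": 0, "yaw": 8, "gripper": 0}, {"dx": 0, "dy": 0, "dz": 0, "yaw": 17, "gripper": 0}, {"dx": 0, "dy": 0, "dz": 0, "yaw": 26, "gripper": 0}, {"dx": 0, "dy": 0, "dz": 0, "yaw": 35, "gripper": 0}, {"dx": 0, "dy": 0, "dz": 0, "yaw": 44, "gripper": 0}]}}

```text
clock: 21.05
tcp_pos: [0.4697, 0.2172, 0.0766]
orientation: [1.109, 2.937, -0.003]
contact_force: [-0.4, -4.7, 7.2]
grip_width: 0.0487
gripper_force: 40.0
```

{"api": "send_rows", "payload": {"steps": [{"dx": 0, "dy": 0, "dz": 0, "yaw": 9, "gripper": 0}, {"dx": 0, "dy": 0, "dz": 0, "yaw": 18, "gripper": 0}, {"dx": 0, "dy": 0, "dz": 0, "yaw": 27, "gripper": 0}, {"dx": 0, "dy": 0, "dz": 0, "yaw": 36, "gripper": 0}, {"dx": 0, "dy": 0, "dz": 0, "yaw": 40, "gripper": 0}]}}

```text
clock: 21.68
tcp_pos: [0.4696, 0.2172, 0.0766]
orientation: [2.044, 2.382, -0.002]
contact_force: [-0.4, -4.8, 7.5]
grip_width: 0.0487
gripper_force: 40.3
```

```bash
python3 -c "
from h import *
from bench import status
go(.4697,.2178,.0735,3);print(status.get_obs()['moment'])"
```

```text
dx dy dz yaw [0.06 0.02 0.31] 5.7 | now [0.4696 0.2172 0.0766] 8.7 F [-0.4 -4.8  7.5] w 0.0487 j7 -0.9 t 21.68
[-1.00992721  0.38298414 -0.04820687]
```

{"api": "send_rows", "payload": {"steps": [{"dx": 0, "dy": 0, "dz": 0, "yaw": 5, "gripper": 0}, {"dx": 0, "dy": 0, "dz": 0, "yaw": 5.5, "gripper": 0}, {"dx": 0, "dy": 0, "dz": 0, "yaw": 5.5, "gripper": 0}, {"dx": 0, "dy": 0, "dz": 0, "yaw": 5.5, "gripper": 0.8}, {"dx": 0, "dy": 0, "dz": 0, "yaw": 5.5, "gripper": 1}]}}

```text
clock: 22.3
tcp_pos: [0.4692, 0.2187, 0.0757]
orientation: [-2.153, -2.288, -0.002]
contact_force: [0.9, 0.6, -0.0]
grip_width: 0.0823
gripper_force: 0.0
```

{"api": "send_rows", "payload": {"steps": [{"dx": 0, "dy": 0, "dz": -0.5, "yaw": 0, "gripper": 1}, {"dx": 0, "dy": 0, "dz": -4, "yaw": 0, "gripper": 1}, {"dx": 0, "dy": 0, "dz": -9, "yaw": 0, "gripper": 1}, {"dx": 0, "dy": -5, "dz": -11, "yaw": 0, "gripper": 1}, {"dx": 0, "dy": -10, "dz": -11, "yaw": 0, "gripper": 1}]}}

```text
clock: 22.92
tcp_pos: [0.369, 0.2134, 0.187]
orientation: [2.153, 2.287, 0.006]
contact_force: [-0.9, 0.1, 0.7]
grip_width: 0.0851
gripper_force: 0.0
```

{"api": "send_rows", "payload": {"steps": [{"dx": 0, "dy": -4, "dz": 0, "yaw": 0, "gripper": 1}, {"dx": 0, "dy": -5, "dz": 0, "yaw": 0, "gripper": 1}, {"dx": 0, "dy": -5, "dz": 0, "yaw": 0, "gripper": 1}]}}

```text
clock: 23.3
tcp_pos: [0.3196, 0.2094, 0.1857]
orientation: [2.152, 2.288, 0.002]
contact_force: [2.0, 0.2, 0.2]
grip_width: 0.0853
gripper_force: 0.0
```

```bash
python3 knob.py c
python3 - <<'E'
from h import *
from bench import status
print(status.get_obs()["tcp_pos"])
f=load('top_c.pkl'); p=proj(f,[.5,.22,.07])[0].astype(int)
a=cv2.resize(f['color'][p[1]-35:p[1]+35,p[0]-30:p[0]+30,::-1],(385,450),interpolation=cv2.INTER_CUBIC)
g=load('scene_c.pkl')
b=cv2.resize(g['color'][150:350,230:415,::-1],(415,450),interpolation=cv2.INTER_CUBIC); cv2.imwrite('pics/w_c.png',np.hstack([a,b]))
P=cloud(g); z=P[...,2]; W=(abs(P[...,0]-.512)<.09)&(abs(P[...,1]+.207)<.12); B=P[W&(z>.23)&(z<.25)]; print(rect(B)[1:])
E
```

```text
top darkest angles ccw from +x: [(69, 165), (72, 165), (66, 172), (75, 174), (63, 185), (78, 188)] blob [160. 157.] 33168
scene darkest angles ccw from +x: [(69, 205), (66, 206), (72, 207), (63, 210), (75, 212), (60, 217)] blob [151. 171.] 47143
[0.32057575 0.20969129 0.18564767]
(array([ 0.5116, -0.2057]), array([0.0324, 0.0847]), 18.4)
```

View pics/w_c.png

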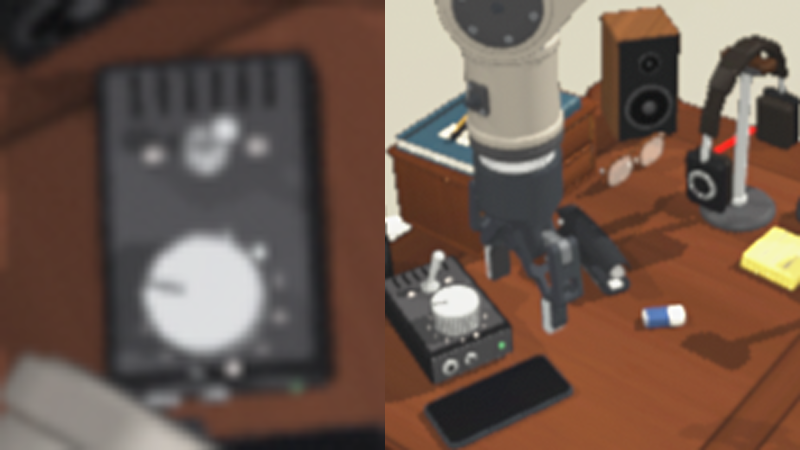

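The pointer went from 160° to 70°, exactly three clicks. The toggle leans right, the headphones still hang on the stand, and the robot touches nothing.

```bash
python3 -c "
from bench import workorder; print(workorder.hand_in())"
```

```text
the job is handed in; nothing more can be done
None
```

I handed the job in after about 23 s on the robot's clock: the camera shows the headphones hanging on the grey stand, the toggle on the speakers' side and the volume three clicks up from its stop; the hand-in returned no verdict.

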